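# Scan the loose fish tin and add it to the pile

## Task

Book the loose fish tin into the basement pantry: pick up the yellow hand scanner, point its window from above at the middle of the barcode on the tin's lid from about 10 cm away, with the red line across the window running across all the bars, and hold it steady there for a good second. Then lay the scanner back on the black rubber mat on its flat underside, and set the scanned tin, barcode up, squarely on top of the pile of two tins. Put things down, do not drop them, and leave the pile, jar, tongs and mallet where they are.

Things in the scene. Friction and masses are not known exactly. Their poses are not given: they have to be found in the camera images.
- scanner: Yellow hand scanner lying on the mat, 250 g. Origin: underside of the handle; x along the handle to the head, z up. Handle: x -75 to +56, 34 wide, 30 high, flat underside; black grip band at x -45 to +15, red trigger dot on top at x +22. Head in front: box 62 wide, 32 thick, 44 long, tipped nose-down 45 degrees, spans x +45 to +99, z 15 to 69. Mass centre near the origin.
- scanner_grip (a point): Good place to pinch the handle across its width (34 mm, along y): on the handle's centre line, 18 mm above its underside, 12 mm behind the scanner's origin.
- scanner_window (a point): Centre of the black window on the nose, at x +87.6, z +26.4 mm in the scanner's frame. The point's z axis is the reading beam, which leaves forwards and 45 degrees down when the handle is level; its y axis (= the scanner's y) is the red scan line. Reads at 60 to 160 mm along the beam, up to 60 degrees off square to the label.
- tin: Loose flat fish tin, 105 (x) x 60 (y) x 24 high, 170 g, brass-coloured side and blue lid with a white barcode label. Origin: centre of its underside, z up.
- tin_label (a point): Centre of the barcode on the lid, 18 mm from the tin's middle towards its +x end, 24.5 mm above its underside. White label 56 x 34; bars 25 mm long (parallel to the tin's y), ranged over 46 mm along the tin's x, so the scan line must run along the tin's x to cross them all. Axes as the tin's.
- pile_low: Bottom tin of the pile: same size and colours as the loose tin, no label. Origin: centre of its underside, x along its length.
- pile_top: Upper tin of the pile, same size, no label, lying on pile_low. Origin: centre of its underside, x along its length; its top is 24 mm above the origin.
- mat: Black rubber mat fixed to the cart, 250 (x) x 130 (y) x 4 thick, on which the scanner lies. Origin: centre of its underside.
- jar: Glass jar with a red cap, 72 diameter, 125 high, bystander. Origin: centre of its underside.
- tongs: Stainless tongs lying on the cart, 245 long (x), 65 wide, 26 high, bystander. Origin: their middle at table level.
- mallet: Wooden mallet lying on the cart, bystander: head 65 (x) x 115 (y) x 55 high, handle 24 thick out to x -240. Origin: under the head.
Things that resemble listed ones, but are neither listed nor needed, are in the scene too. Of the things that look like the scanner, take the one that is farthest from the robot's base at the start. What is shaped like the tin but green is not meant.

How it is judged:
By the outcome, as a careful person would: the job done as asked, in the order asked, and still so for the second after the job is handed in, with the robot touching nothing.
It also fails if it takes over 64 s, if anything falls off the work surface, if the arm or the gripper's body presses on something with over 40 N, if the wrist force passes 120 N, or if a joint passes its speed limit or range.

## Robot

A 6-joint arm with a two-finger parallel gripper is mounted at the origin on the work surface. World frame = base frame: x ahead of the robot, y to its left, z up, the work surface at z = 0. Lengths are in m, angles in rad, forces in N, time in s.
With the tool pointing down it reaches from about 0.375 to 0.75 m from the base axis. Payload 9 kg.
Tool frame: the origin (TCP) lies at the centre of the arm's flange, where the gripper is bolted on; the fingertips stand 173 mm ahead of it and the grasp point (between the pads) lies 155 mm ahead of it; z points along the fingers, y is the line along which they close (so a half turn about z gives the same grasp; the last joint's range is limited). The gripper opens to 85 mm and grips with 20 to 120 N. Pads are 22 mm wide; open, the fingers measure 114 mm over their backs; the gripper's body (76 mm by 85 mm) begins 54 mm behind the grasp point. The pads swing forward as they close: fully open they stand 13 mm farther back than shut.
Start: joints at [0.944, 0.104, 0.097, 1.564, 0, 1.353], TCP at [0.239, 0.551, 0.405] pointing down, gripper open.
Joint ranges: [-2.99, 2.99], [-0.84, 1.86], [-1.1, 1.16], [-1.84, 2.11], [-1.51, 1.56], [-3.14, 3.14]. Speed limits (rad/s): [2.22, 2.22, 2.57, 3.14, 3.14, 3.14].

## Interface

Orientations are given as a rotation vector (axis times angle).
In Python, from workcell import monitor, cams, r gives the robot as it stands.
- The arm moves only by the tool move_arm, never from a script. Its argument "series" is a list of rows, each an object with "dp": the shift along the tool's x, y, z each as a share of 0.04 m, from -1 to 1, a list of three; "angular": the turn, a rotation vector about the tool's x, y, z each as a share of 5 degrees, from -1 to 1, a list of three; "fingers": the opening, from -1 (shut) to 1 (fully open). A call has exactly 8 rows; each row shifts and turns the commanded pose from where the row before left it, along the tool's axes as they then stand; what a row does not reach is not made up. A row lasts 1/8 s, in which the tool goes at most 62.5 mm and 10.7 degrees, less where a joint would pass 70% of its speed; a pose out of reach is approached as far as the arm can. A call with a number of a shift or a turn outside -1 to 1 is refused whole. A call with a gripper value outside its range is refused whole. The fingers move at their own pace and stop on an object; "grip_force" is the grip in N (left out, the last holds). Time passes only in rows, so rows that do not move let the fingers close, or fill a call up. It gives the time, the measured TCP pose, the force, the opening and the grip force at its end, in the units of the state.
- monitor.get_obs(): the state, without advancing time (a new reading comes with each control period).
- cams.snapshot(name): name is "scene" or "top"; returns a dict with "image" (420x560x3 uint8, blue, green, red), "intrinsics" (3x3 intrinsics, pixels), "view" (4x4, takes a point from world to camera coordinates). Camera axes: x right, y up, looking along -z (the intrinsics and any distortion apply to the point x, -y, -z); pixel columns grow to the right and rows downward; lengths in m; the calibration is good to about 2 mm. A picture is of the moment at which its call begins. There is no depth.
- r.hand_in(): hands the job in; it is judged then, once.
The state is a dict: "time": time; "joint_positions": joint angles; "joint_velocities": joint speeds; "joint_efforts": joint torques, N m; "ee_pos": TCP position; "eef_rot": TCP orientation; "ft_force": force on the tool from outside, world axes, zero at the start; "moment": the same for the moment, N m; "gripper_width": finger opening in m; "gripper_force": force on a finger pad.
Only numpy, scipy, OpenCV 4.12 (cv2) and the standard library are available. Lean on these libraries where they do the work, as an engineer would, in place of code of your own. Each camera call takes 0.05 s, during which the arm holds its last target. There are 200 camera calls.

## Working session

There is one attempt and no reset: what is moved stays moved. The work goes in short steps, Python scripts to look and compute and a tool call to move; the robot and the scene stay as the last step left them, time stands still between calls to the robot, and variables do not carry over. Pictures are saved under pics/ and viewed, at most 10 in all, crops included, and the job is handed in when it is done.

Besides the shell and the picture viewer there is one more tool, called after ">>>" as name(argument=value, ...), one argument or row to a line, values as JSON. move_arm: Moves the arm, as the interface text tells. Its arguments: {"type":"object","properties":{"series":{"type":"array","items":{"type":"object","properties":{"dp":{"type":"array","items":{"type":"number"}},"angular":{"type":"array","items":{"type":"number"}},"fingers":{"type":"number"}}}},"grip_force":{"type":"number"}},"required":["series"]}

```bash
ls; mkdir -p pics; python3 - <<'E'
from workcell import monitor,cams
import cv2,pickle
d={n:cams.snapshot(n) for n in("scene","top")}
pickle.dump(d,open('s0.pkl','wb'))
for n in d: cv2.imwrite(f'pics/{n}0.png',d[n]['image']); print(n,d[n]['intrinsics'],d[n]['view'],[k for k in d[n]])
o=monitor.get_obs();print(o)
E
```

```text
pics
scene [[455.94356895   0.         279.72102679]
 [  0.         455.94356895 212.18706484]
 [  0.           0.           1.        ]] [[ 0.82470016  0.56515241  0.02173497 -0.44332586]
 [-0.36009062  0.49505274  0.79073227  0.12636409]
 [ 0.43612429 -0.65994359  0.61177615 -1.80423027]
 [ 0.          0.          0.          1.        ]] ['image', 'intrinsics', 'view']
top [[541.21918775   0.         275.42302257]
 [  0.         541.21918775 211.81407763]
 [  0.           0.           1.        ]] [[-0.00616455 -0.99988173  0.01408998 -0.0137499 ]
 [ 0.99661865 -0.00498871  0.08201445 -0.53764625]
 [-0.08193446  0.01454792  0.99653154 -1.92184305]
 [ 0.          0.          0.          1.        ]] ['image', 'intrinsics', 'view']
{'time': 0.1, 'joint_positions': array([9.44322381e-01, 1.04653046e-01, 9.65637183e-02, 1.56389114e+00,
       2.72026624e-05, 1.35311495e+00]), 'joint_velocities': array([-0.00052911, -0.00065554,  0.00079402, -0.00232071, -0.00011039,
       -0.00038593]), 'joint_efforts': array([ 7.95838743e-03, -5.58207178e+01,  5.04722285e+01,  1.28446877e-02,
       -1.81860983e-04, -5.68135874e-05]), 'ee_pos': array([0.23842606, 0.55049783, 0.40400126]), 'eef_rot': array([-6.37564496e-01, -3.07569659e+00,  1.67902473e-03]), 'ft_force': array([ 0.14509586, -0.97365876,  0.14911698]), 'moment': array([ 0.0176721 ,  0.02547996, -0.01048001]), 'gripper_force': 0.0, 'gripper_width': 0.08515052410116022}
```

View pics/top0.png

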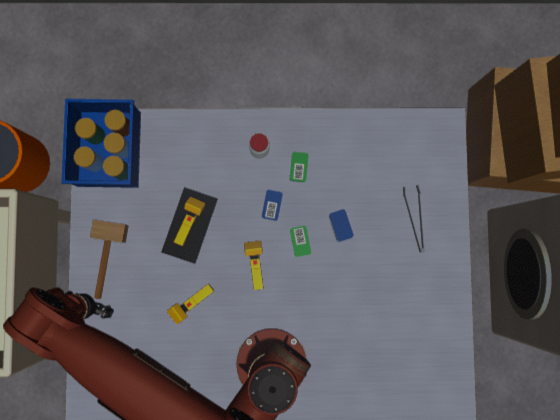

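View pics/scene0.png

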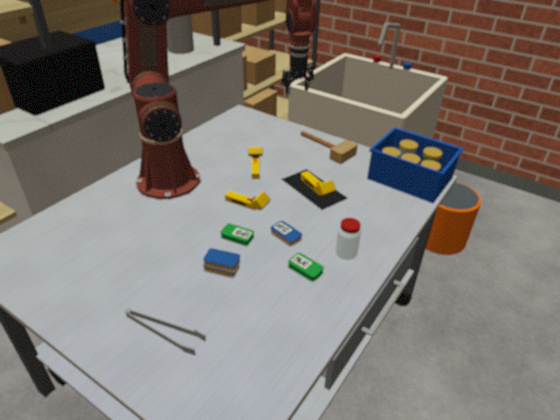

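The scanner on the mat is at top px (187,222), the labelled blue tin at (272,205), the pile at (341,225), the jar at (259,144), the tongs at (415,218) and the mallet at (108,235).

```bash
cat > h.py <<'E'
import numpy as np,cv2
from scipy.spatial.transform import Rotation as R
def ray(s,px,z):
    V=s['view'];K=s['intrinsics'];px=np.atleast_2d(px).astype(float)
    d=np.c_[(px[:,0]-K[0,2])/K[0,0],-(px[:,1]-K[1,2])/K[1,1],-np.ones(len(px))]@V[:3,:3]
    c=-V[:3,:3].T@V[:3,3]
    return c+d*((z-c[2])/d[:,2])[:,None]
def blobs(mask,amin=20):
    n,l,st,c=cv2.connectedComponentsWithStats(mask.astype(np.uint8))
    return [(st[i],c[i],np.argwhere(l==i)[:,::-1]) for i in range(1,n) if st[i][4]>=amin]
def axis(P):
    m=P.mean(0);w,v=np.linalg.eigh(np.cov((P-m)[:,:2].T));return m,np.degrees(np.arctan2(v[1,1],v[0,1])),np.sqrt(w*12)
E
python3 - <<'E'
from h import *
import pickle
d=pickle.load(open('s0.pkl','rb'));s=d['top'];im=s['image']
hsv=cv2.cvtColor(im,cv2.COLOR_BGR2HSV);H,S,V=cv2.split(hsv)
print('cam',-s['view'][:3,:3].T@s['view'][:3,3])
roi=np.zeros(H.shape,bool);roi[130:330,150:460]=1
for nm,m,z in[('yellow',(H>18)&(H<34)&(S>150)&(V>90),.03),('red',((H<9)|(H>172))&(S>140)&(V>60),.034),('blue',(H>105)&(H<128)&(S>140),.024),('dark',(V<60),.004)]:
    for st,c,p in blobs(m&roi,4):
        P=ray(s,p,z);print(nm,st,c.round(1),*[np.round(x,3) for x in axis(P)] if len(P)>5 else P.mean(0))
c1=cv2.resize(im[175:275,155:240],None,fx=6,fy=6,interpolation=cv2.INTER_CUBIC)
c2=cv2.resize(im[180:250,245:360],None,fx=6,fy=6,interpolation=cv2.INTER_CUBIC)
cv2.imwrite('pics/c1.png',c1);cv2.imwrite('pics/c2.png',c2)
E
```

```text
cam [0.37827834 0.01152839 1.9594657 ]
yellow [184 197  21  19 241] [193.9 205.6] [0.561 0.275 0.03 ] 70.426 [0.049 0.062]
yellow [174 214  22  32 286] [183.7 230.4] [0.472 0.31  0.03 ] 155.078 [0.036 0.108]
yellow [245 241  17  15 215] [252.8 248.4] [0.407 0.065 0.03 ] 100.278 [0.046 0.058]
yellow [250 259  13  31 247] [256.4 274.6] [0.314 0.052 0.03 ] -172.329 [0.032 0.102]
yellow [184 285  29  26 260] [198.7 296.3] [0.239 0.256 0.03 ] 127.479 [0.032 0.106]
yellow [167 304  20  20 219] [176.7 313.3] [0.181 0.333 0.03 ] -140.887 [0.046 0.058]
red [250 134  17  17 218] [258.5 142.1] [0.789 0.043 0.034] 173.493 [0.052 0.053]
red [187 217   4   4  11] [188.6 218.5] [0.514 0.292 0.034] 164.209 [0.011 0.013]
red [253 261   4   3  11] [254.6 261.9] [0.359 0.058 0.034] 74.585 [0.01  0.014]
red [187 303   4   4  10] [188.3 304.3] [0.212 0.291 0.034] 133.898 [0.01  0.013]
blue [262 191  20  29 217] [272.3 200.3] [ 0.579 -0.006  0.024] 166.87 [0.065 0.093]
blue [330 210  23  31 440] [341. 225.] [ 0.489 -0.252  0.024] -162.249 [0.056 0.102]
dark [417 186   3   7   8] [417.8 189.4] [ 0.619 -0.537  0.004] -166.045 [0.004 0.03 ]
dark [ 162  188   55   75 1761] [189.2 227.3] [0.485 0.295 0.004] 160.544 [0.142 0.259]
dark [420 215   1   6   6] [420.  217.5] [ 0.516 -0.543  0.004] 178.387 [  nan 0.024]
dark [421 228   1   8   8] [421.  231.5] [ 0.465 -0.545  0.004] 178.378 [  nan 0.031]
dark [422 240   1   7   7] [422. 243.] [ 0.423 -0.547  0.004] 178.369 [  nan 0.027]
dark [250 256   8   3  20] [253.6 256.9] [0.377 0.063 0.004] 94.308 [0.01  0.026]
dark [181 305   7   7  27] [183.7 307.9] [0.197 0.312 0.004] -138.392 [0.012 0.028]h.py:12: RuntimeWarning: invalid value encountered in sqrt
  m=P.mean(0);w,v=np.linalg.eigh(np.cov((P-m)[:,:2].T));return m,np.degrees(np.arctan2(v[1,1],v[0,1])),np.sqrt(w*12)
```

View pics/c1.png

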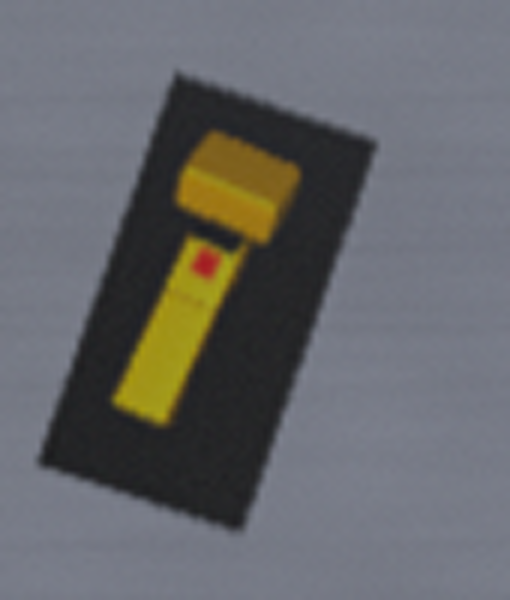

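View pics/c2.png

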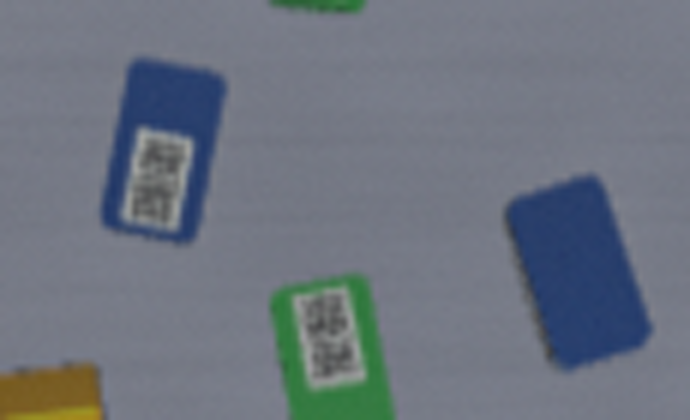

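The crops show the scanner's handle running from lower left to upper right on the mat. The tin's label sits at its lower end, which is the side nearer the robot. Next I fit sub-pixel rectangles.

```bash
cat >> h.py <<'E'
def rect(s,mask_fn,box,z,f=8,fill=True):
    x0,y0,x1,y1=box
    im=cv2.resize(s['image'][y0:y1,x0:x1],None,fx=f,fy=f,interpolation=cv2.INTER_CUBIC)
    m=mask_fn(*cv2.split(cv2.cvtColor(im,cv2.COLOR_BGR2HSV)),im).astype(np.uint8)
    cs,_=cv2.findContours(m,cv2.RETR_EXTERNAL,cv2.CHAIN_APPROX_NONE)
    c=max(cs,key=cv2.contourArea)[:,0].astype(float)
    P=ray(s,(c+.5)/f-.5+[x0,y0],z)[:,:2]
    (cx,cy),(w,h),a=cv2.minAreaRect((P*1000).astype(np.float32))
    if w<h: w,h,a=h,w,a+90
    # robust centroid too
    M=cv2.moments((P*1000).astype(np.float32).reshape(-1,1,2))
    return np.round([cx,cy,w,h,(a+90)%180-90,M['m10']/M['m00'],M['m01']/M['m00']],1)
E
python3 - <<'E'
from h import *
import pickle
d=pickle.load(open('s0.pkl','rb'))
blue=lambda H,S,V,im:(H>105)&(H<128)&(S>110)
bw=lambda H,S,V,im:((H>105)&(H<128)&(S>110))|(V>150)
dark=lambda H,S,V,im:(V<75)|(S>120)
for n,bt,bp,bm in[('top',(252,184,292,228),(322,200,360,248),(155,180,225,270)),('scene',(262,214,310,250),(195,240,250,280),(275,160,355,215))]:
    s=d[n]
    print(n,'tin',rect(s,blue,bt,.024),'pile',rect(s,blue,bp,.048))
    wh=lambda H,S,V,im:cv2.morphologyEx(((S<70)&(V>150)).astype(np.uint8),cv2.MORPH_CLOSE,np.ones((15,15)))
    print(' label',rect(s,lambda H,S,V,im:cv2.morphologyEx((S<90).astype(np.uint8),cv2.MORPH_OPEN,np.ones((5,5))),(265,200,280,219) if n=='top' else (277,224,298,241),.0245))
    print(' mat',rect(s,dark,bm,.004))
s=d['top']
for v in(120,140,150,160,170):
    print(v,'handle',rect(s,lambda H,S,V,im:(H>22)&(H<34)&(S>130)&(V>v),(168,212,200,250),.034))
im=s['image'];hsv=cv2.cvtColor(im,cv2.COLOR_BGR2HSV)
for p in[(182,235),(184,230),(186,225),(190,222),(195,200),(193,209),(200,213),(185,236),(186,236)]:print(p,im[p[1],p[0]],hsv[p[1],p[0]])
from workcell import monitor
E
```

```text
top tin [563.4  -3.6 103.5  58.6 -11.5 575.3  -5.8] pile [ 487.7 -248.6  104.9   58.9   17.8  487.6 -248.5]
 label [545.6   0.   60.7  37.8 -12.1 545.7   0. ]
 mat [493.3 294.7 248.4 129.9 -19.  493.3 294.7]
scene tin [568.2  -8.  101.6  57.4 -11.8 587.8 -16.2] pile [ 493.5 -252.3  102.7   57.9   18.4  493.4 -252.3]
 label [550.3  -1.6  61.5  45.7 -11.1 554.2  -2.5]
 mat [503.2 306.8 240.1 156.3 -18.9 499.7 293. ]
120 handle [475.7 308.2 110.2  33.4 -24.3 470.6 310.4]
140 handle [475.4 308.5 107.   31.5 -24.2 470.3 310.6]
150 handle [474.9 308.7 104.3  30.4 -24.2 470.1 310.8]
160 handle [459.4 315.7  68.9  28.8 -23.6 457.9 316.5]
170 handle [424.9 317.    1.3   0.9  89.7 424.9 317. ]
(182, 235) [ 25 150 161] [ 28 215 161]
(184, 230) [ 23 148 160] [ 27 218 160]
(186, 225) [ 24 140 156] [ 26 216 156]
(190, 222) [ 31 146 162] [ 26 206 162]
(195, 200) [ 28  96 125] [ 21 198 125]
(193, 209) [ 22 120 160] [ 21 220 160]
(200, 213) [35 70 88] [ 20 154  88]
(185, 236) [ 28 151 160] [ 28 210 160]
(186, 236) [ 30 103 122] [ 24 192 122]
```

```bash
cat >> h.py <<'E'
def plan(p,psi,n,pad=None,obs=None,start=None):
    """print n rows from the current (or start) pose to p, tool down, tool-x yaw psi (deg)"""
    from workcell import monitor
    o=monitor.get_obs()
    a=np.radians(psi);c,s=np.cos(a),np.sin(a)
    Rt=R.from_matrix(np.array([[c,s,0],[s,-c,0],[0,0,-1]]))
    p0,R0=(o['ee_pos'],R.from_rotvec(o['eef_rot'])) if start is None else start
    dv=(R0.inv()*Rt).as_rotvec();out=[];pc,Rc=p0,R0
    for i in range(n):
        d=(p0+(np.array(p)-p0)*(i+1)/n)-pc
        w=np.round(np.degrees(dv)/n/5,2);t=np.round(Rc.inv().apply(d)/.04,2)
        out.append((t.tolist(),w.tolist()));pc=pc+Rc.apply(t*.04);Rc=Rc*R.from_rotvec(np.radians(w*5))
    for t,w in out:print(t,w)
    print('end',pc.round(4)); return pc,Rc
E
python3 -c "
from h import *
e=plan([.4855,.303,.26],155.8,12)
print();plan([.4855,.303,.182],155.8,4,start=e)"
```

```text
[-0.68, -0.27, 0.3] [-0.0, -0.0, 0.01]
[-0.67, -0.27, 0.3] [-0.0, -0.0, 0.01]
[-0.68, -0.26, 0.3] [-0.0, -0.0, 0.01]
[-0.68, -0.27, 0.3] [-0.0, -0.0, 0.01]
[-0.68, -0.26, 0.3] [-0.0, -0.0, 0.01]
[-0.68, -0.27, 0.3] [-0.0, -0.0, 0.01]
[-0.68, -0.26, 0.3] [-0.0, -0.0, 0.01]
[-0.68, -0.27, 0.3] [-0.0, -0.0, 0.01]
[-0.67, -0.26, 0.3] [-0.0, -0.0, 0.01]
[-0.68, -0.27, 0.3] [-0.0, -0.0, 0.01]
[-0.68, -0.26, 0.3] [-0.0, -0.0, 0.01]
[-0.68, -0.26, 0.3] [-0.0, -0.0, 0.01]
end [0.4853 0.303  0.2601]

[-0.0, 0.0, 0.49] [-0.0, -0.0, 0.01]
[-0.0, 0.0, 0.49] [-0.0, -0.0, 0.01]
[-0.0, 0.0, 0.48] [-0.0, -0.0, 0.01]
[-0.0, 0.0, 0.49] [-0.0, -0.0, 0.01]
end [0.4853 0.303  0.1821]
```

>>> move_arm(
  series=[
    {"dp":[-0.68,-0.27,0.3],"angular":[0,0,0.01],"fingers":1},
    {"dp":[-0.67,-0.27,0.3],"angular":[0,0,0.01],"fingers":1},
    {"dp":[-0.68,-0.26,0.3],"angular":[0,0,0.01],"fingers":1},
    {"dp":[-0.68,-0.27,0.3],"angular":[0,0,0.01],"fingers":1},
    {"dp":[-0.68,-0.26,0.3],"angular":[0,0,0.01],"fingers":1},
    {"dp":[-0.68,-0.27,0.3],"angular":[0,0,0.01],"fingers":1},
    {"dp":[-0.68,-0.26,0.3],"angular":[0,0,0.01],"fingers":1},
    {"dp":[-0.68,-0.27,0.3],"angular":[0,0,0.01],"fingers":1},
  ],
)

```text
time: 1.1
ee_pos: [0.4039, 0.3848, 0.3079]
eef_rot: [-0.648, -3.074, 0.001]
ft_force: [0.0, -1.2, -0.1]
gripper_width: 0.0856
gripper_force: 0.0
```

>>> move_arm(
  series=[
    {"dp":[-0.67,-0.26,0.3],"angular":[0,0,0.01],"fingers":1},
    {"dp":[-0.68,-0.27,0.3],"angular":[0,0,0.01],"fingers":1},
    {"dp":[-0.68,-0.26,0.3],"angular":[0,0,0.01],"fingers":1},
    {"dp":[-0.68,-0.26,0.3],"angular":[0,0,0.01],"fingers":1},
    {"dp":[0,0,0],"angular":[0,0,0],"fingers":1},
    {"dp":[0,0,0],"angular":[0,0,0],"fingers":1},
    {"dp":[0,0,0],"angular":[0,0,0],"fingers":1},
    {"dp":[0,0,0],"angular":[0,0,0],"fingers":1},
  ],
)

```text
time: 2.1
ee_pos: [0.4852, 0.3038, 0.2611]
eef_rot: [0.652, 3.073, 0.001]
ft_force: [0.2, 0.8, -0.4]
gripper_width: 0.0852
gripper_force: 0.0
```

```bash
python3 -c "
from h import *
from workcell import cams
s=cams.snapshot('scene');cv2.imwrite('pics/s1.png',cv2.resize(s['image'][80:220,240:400],None,fx=5,fy=4.2,interpolation=cv2.INTER_CUBIC))
e=plan([.4855,.303,.182],155.8,4)"
```

```text
[-0.0, -0.0, 0.49] [0.0, 0.0, 0.01]
[-0.01, -0.01, 0.5] [0.0, 0.0, 0.01]
[0.0, -0.0, 0.49] [0.0, 0.0, 0.01]
[-0.0, -0.01, 0.5] [0.0, 0.0, 0.01]
end [0.4853 0.3029 0.1818]
```

View pics/s1.png

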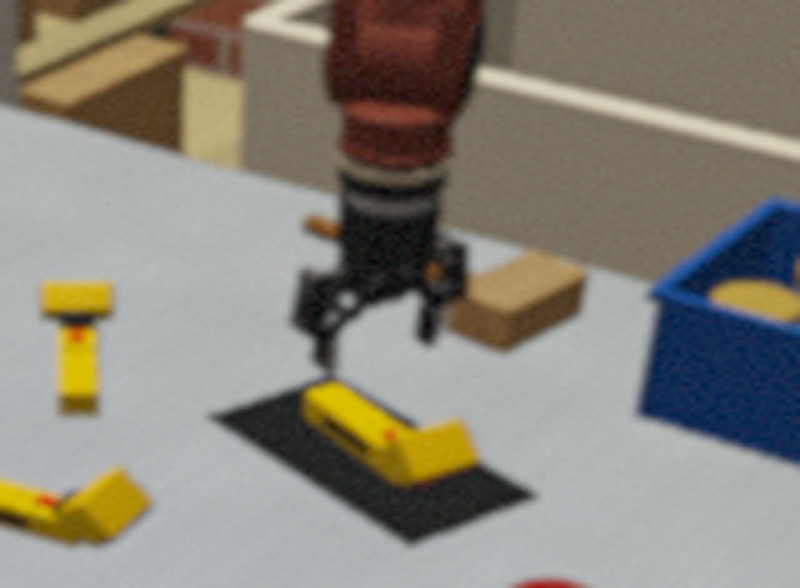

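The open fingers (crop px 325,365 and 430,335) hang above and on either side of the handle, so I go down and close.

>>> move_arm(
  series=[
    {"dp":[0,0,0.49],"angular":[0,0,0.01],"fingers":1},
    {"dp":[-0.01,-0.01,0.5],"angular":[0,0,0.01],"fingers":1},
    {"dp":[0,0,0.49],"angular":[0,0,0.01],"fingers":1},
    {"dp":[0,-0.01,0.5],"angular":[0,0,0.01],"fingers":1},
    {"dp":[0,0,0],"angular":[0,0,0],"fingers":1},
    {"dp":[0,0,0],"angular":[0,0,0],"fingers":-0.1},
    {"dp":[0,0,0],"angular":[0,0,0],"fingers":-0.3},
    {"dp":[0,0,0],"angular":[0,0,0],"fingers":-0.5},
  ],
  grip_force=60,
)

```text
time: 3.15
ee_pos: [0.486, 0.3025, 0.1825]
eef_rot: [0.659, 3.07, 0.001]
ft_force: [-8.2, -2.3, 13.7]
gripper_width: 0.0327
gripper_force: 57.8
```

>>> move_arm(
  series=[
    {"dp":[0,0,0],"angular":[0,0,0],"fingers":-1},
    {"dp":[0,0,0],"angular":[0,0,0],"fingers":-1},
    {"dp":[0,0,0],"angular":[0,0,0],"fingers":-1},
    {"dp":[0,0,0],"angular":[0,0,0],"fingers":-1},
    {"dp":[0,0,-0.3],"angular":[0,0,0],"fingers":-1},
    {"dp":[0,0,-0.5],"angular":[0,0,0],"fingers":-1},
    {"dp":[0,0,-0.6],"angular":[0,0,0],"fingers":-1},
    {"dp":[0,0,0],"angular":[0,0,0],"fingers":-1},
  ],
)

```text
time: 4.15
ee_pos: [0.4866, 0.3027, 0.2405]
eef_rot: [0.658, 3.068, 0.004]
ft_force: [0.2, 0.1, -3.1]
gripper_width: 0.0331
gripper_force: 61.1
```

```bash
python3 -c "
from h import *
from workcell import cams,monitor
import pickle
o=monitor.get_obs();print(o['ee_pos'],o['gripper_width'],o['gripper_force'],o['ft_force'])
d={n:cams.snapshot(n) for n in('scene','top')};pickle.dump(d,open('s2.pkl','wb'))
a=cv2.resize(d['scene']['image'][90:220,250:370],None,fx=4,fy=4,interpolation=cv2.INTER_CUBIC)
b=cv2.resize(d['top']['image'][170:270,150:230],None,fx=4,fy=5.2,interpolation=cv2.INTER_CUBIC)
cv2.imwrite('pics/s2.png',np.hstack([a,b]))"
```

```text
[0.48655167 0.30271807 0.24047827] 0.03306300132652527 61.12703204154968 [ 0.21305279  0.08458406 -3.06387004]
```

View pics/s2.png

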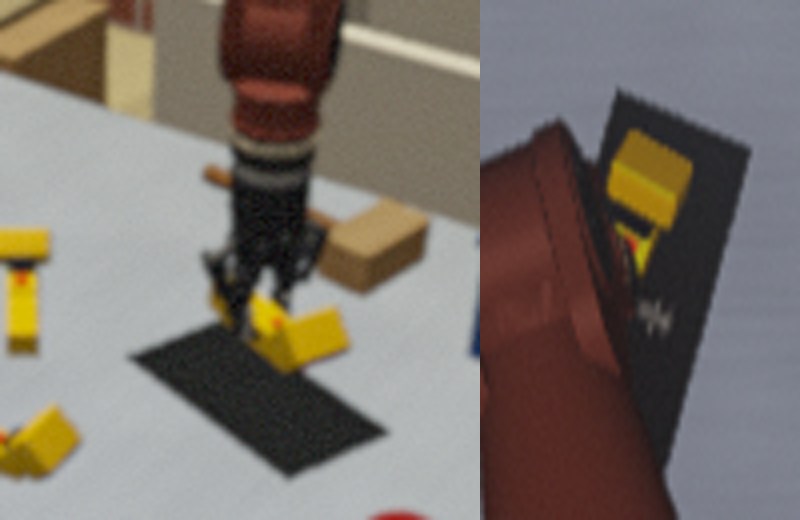

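```bash
python3 -c "
from h import *
import pickle
d=pickle.load(open('s2.pkl','rb'))
p=np.array([.48655,.30272,.24048]);Rm=R.from_rotvec([.658,3.068,.004])
A=[];B=[]
for n,bx in(('top',(175,205,195,235)),('scene',(305,155,330,185))):
    s=d[n];im=s['image'].astype(int);x0,y0,x1,y1=bx
    sub=im[y0:y1,x0:x1];w=np.clip(sub[...,2]-1.6*sub[...,1]-20,0,None)
    yy,xx=np.mgrid[y0:y1,x0:x1];c=[(w*xx).sum()/w.sum(),(w*yy).sum()/w.sum()];print(n,c,(w>0).sum())
    q=ray(s,c,.092)[0];print(' plane',q,'tool',Rm.inv().apply(q-p)*1000)
    c0=-s['view'][:3,:3].T@s['view'][:3,3];u=(q-c0)/np.linalg.norm(q-c0);M=np.eye(3)-np.outer(u,u);A.append(M);B.append(M@c0)
X=np.linalg.solve(sum(A),sum(B));print(X,Rm.inv().apply(X-p)*1000)
"
```

```text
top [np.float64(187.61252115059224), np.float64(216.60236886632825)] 4
 plane [0.51675316 0.28752165 0.092     ] tool [-33.30365075  -1.96522742 148.58174753]
scene [np.float64(nan), np.float64(nan)] 0
 plane [nan nan nan] tool [nan nan nan]
[nan nan nan] [nan nan nan]<string>:10: RuntimeWarning: invalid value encountered in scalar divide
```

```bash
python3 -c "
from h import *
e=plan([.5822,.1654,.2473],78.4,20)"
```

```text
[-0.18, -0.11, -0.01] [0.0, 0.0, 0.77]
[-0.19, -0.09, -0.01] [0.0, 0.0, 0.77]
[-0.19, -0.08, -0.02] [0.0, 0.0, 0.77]
[-0.2, -0.07, -0.01] [0.0, 0.0, 0.77]
[-0.2, -0.06, -0.01] [0.0, 0.0, 0.77]
[-0.21, -0.04, -0.01] [0.0, 0.0, 0.77]
[-0.2, -0.02, -0.01] [0.0, 0.0, 0.77]
[-0.21, -0.02, -0.02] [0.0, 0.0, 0.77]
[-0.21, 0.0, -0.01] [0.0, 0.0, 0.77]
[-0.21, 0.02, -0.01] [0.0, 0.0, 0.77]
[-0.21, 0.03, -0.01] [0.0, 0.0, 0.77]
[-0.2, 0.04, -0.02] [0.0, 0.0, 0.77]
[-0.21, 0.06, -0.01] [0.0, 0.0, 0.77]
[-0.19, 0.07, -0.01] [0.0, 0.0, 0.77]
[-0.2, 0.08, -0.01] [0.0, 0.0, 0.77]
[-0.18, 0.1, -0.01] [0.0, 0.0, 0.77]
[-0.18, 0.1, -0.02] [0.0, 0.0, 0.77]
[-0.17, 0.12, -0.01] [0.0, 0.0, 0.77]
[-0.17, 0.13, -0.01] [0.0, 0.0, 0.77]
[-0.15, 0.15, -0.01] [0.0, 0.0, 0.77]
end [0.5824 0.1654 0.2472]
```

>>> move_arm(
  series=[
    {"dp":[-0.18,-0.11,-0.01],"angular":[0,0,0.77],"fingers":-1},
    {"dp":[-0.19,-0.09,-0.01],"angular":[0,0,0.77],"fingers":-1},
    {"dp":[-0.19,-0.08,-0.02],"angular":[0,0,0.77],"fingers":-1},
    {"dp":[-0.2,-0.07,-0.01],"angular":[0,0,0.77],"fingers":-1},
    {"dp":[-0.2,-0.06,-0.01],"angular":[0,0,0.77],"fingers":-1},
    {"dp":[-0.21,-0.04,-0.01],"angular":[0,0,0.77],"fingers":-1},
    {"dp":[-0.2,-0.02,-0.01],"angular":[0,0,0.77],"fingers":-1},
    {"dp":[-0.21,-0.02,-0.02],"angular":[0,0,0.77],"fingers":-1},
  ],
)

```text
time: 5.25
ee_pos: [0.5237, 0.2472, 0.2401]
eef_rot: [-1.454, -2.783, 0.002]
ft_force: [-0.0, -0.7, -2.9]
gripper_width: 0.0329
gripper_force: 61.0
```

>>> move_arm(
  series=[
    {"dp":[-0.21,0.0,-0.01],"angular":[0,0,0.77],"fingers":-1},
    {"dp":[-0.21,0.02,-0.01],"angular":[0,0,0.77],"fingers":-1},
    {"dp":[-0.21,0.03,-0.01],"angular":[0,0,0.77],"fingers":-1},
    {"dp":[-0.2,0.04,-0.02],"angular":[0,0,0.77],"fingers":-1},
    {"dp":[-0.21,0.06,-0.01],"angular":[0,0,0.77],"fingers":-1},
    {"dp":[-0.19,0.07,-0.01],"angular":[0,0,0.77],"fingers":-1},
    {"dp":[-0.2,0.08,-0.01],"angular":[0,0,0.77],"fingers":-1},
    {"dp":[-0.18,0.1,-0.01],"angular":[0,0,0.77],"fingers":-1},
  ],
)

```text
time: 6.25
ee_pos: [0.5627, 0.1926, 0.2437]
eef_rot: [-2.141, -2.297, 0.002]
ft_force: [-0.1, 0.3, -2.9]
gripper_width: 0.0327
gripper_force: 61.0
```

>>> move_arm(
  series=[
    {"dp":[-0.18,0.1,-0.02],"angular":[0,0,0.77],"fingers":-1},
    {"dp":[-0.17,0.12,-0.01],"angular":[0,0,0.77],"fingers":-1},
    {"dp":[-0.17,0.13,-0.01],"angular":[0,0,0.77],"fingers":-1},
    {"dp":[-0.15,0.15,-0.01],"angular":[0,0,0.77],"fingers":-1},
    {"dp":[0,0,0],"angular":[0,0,0],"fingers":-1},
    {"dp":[0,0,0],"angular":[0,0,0],"fingers":-1},
    {"dp":[0,0,0],"angular":[0,0,0],"fingers":-1},
    {"dp":[0,0,0],"angular":[0,0,0],"fingers":-1},
  ],
)

```text
time: 7.25
ee_pos: [0.5822, 0.1656, 0.2471]
eef_rot: [-2.427, -1.994, -0.0]
ft_force: [-0.5, 0.2, -3.4]
gripper_width: 0.0327
gripper_force: 61.0
```

```bash
python3 -c "
from h import *
from workcell import cams,monitor
import pickle
o=monitor.get_obs();p=o['ee_pos'];Rm=R.from_rotvec(o['eef_rot']);print(p,o['gripper_width'],Rm.as_matrix().round(3))
w=p+Rm.apply([-.0996,0,.1521]);b=Rm.apply([-.7071,0,.7071]);print('window',w,'hit',w+b*(.0245-w[2])/b[2])
d={n:cams.snapshot(n) for n in('scene','top')};pickle.dump(d,open('s3.pkl','wb'))
a=cv2.resize(d['scene']['image'][90:260,230:370],None,fx=3,fy=3,interpolation=cv2.INTER_CUBIC)
b=cv2.resize(d['top']['image'][150:260,210:300],None,fx=4,fy=510/110,interpolation=cv2.INTER_CUBIC)
cv2.imwrite('pics/s3.png',np.hstack([a,b]))
plan([.5822,.1654,.2473],78.4,1)"
```

```text
[0.58220085 0.16564126 0.24705479] 0.032700594620708526 [[ 0.194  0.981 -0.   ]
 [ 0.981 -0.194  0.   ]
 [ 0.    -0.    -1.   ]]
window [0.56288142 0.06794525 0.09494687] hit [ 0.54921937 -0.00115275  0.0245    ]
[-0.0, -0.0, -0.0] [0.0, -0.0, 0.08]
end [0.5823 0.1656 0.2471]
```

View pics/s3.png

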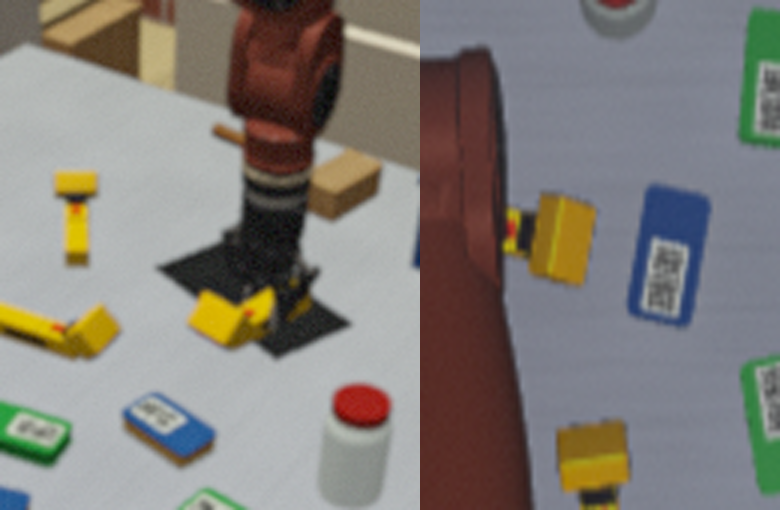

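The scanner is level, its head (top px ≈ 247,201) faces the label (≈ 272,210), and nothing was disturbed. I check the aim within the one picture.

```bash
python3 -c "
from h import *
import pickle
d=pickle.load(open('s3.pkl','rb'))
u=np.array([-.194,-.981]);v=np.array([.981,-.194])
for n,bh,bl in(('top',(236,188,256,215),(264,199,281,220)),('scene',(292,183,324,207),(275,220,298,236))):
    s=d[n]
    h=rect(s,lambda H,S,V,im:(H>14)&(H<34)&(S>130)&(V>70),bh,.111)
    l=rect(s,lambda H,S,V,im:cv2.morphologyEx((S<90).astype(np.uint8),cv2.MORPH_OPEN,np.ones((5,5))),bl,.0245)
    D=l[5:]-h[5:];print(n,h,l,'along',D@u,'cross',D@v)
print('expected along',.0707*1000+87.6-72)
"
```

```text
top [567.6  90.   61.3  54.4 -15.9 567.1  89.1] [ 5.460e+02  1.000e-01  6.020e+01  3.750e+01 -1.160e+01  5.459e+02
 -0.000e+00] along 91.5199 cross -3.5118000000000436
scene [572.8 111.1 128.7  91.6 -67.8 576.2 106.5] [556.7  10.4  79.6  79.6 -55.1 551.3  14.8] along 94.78830000000002 cross -6.637100000000089
expected along 86.30000000000001
```

>>> move_arm(
  series=[
    {"dp":[-0.1,-0.08,0],"angular":[0,0,0.08],"fingers":-1},
    {"dp":[0,0,0],"angular":[0,0,0],"fingers":-1},
    {"dp":[0,0,0],"angular":[0,0,0],"fingers":-1},
    {"dp":[0,0,0],"angular":[0,0,0],"fingers":-1},
    {"dp":[0,0,0],"angular":[0,0,0],"fingers":-1},
    {"dp":[0,0,0],"angular":[0,0,0],"fingers":-1},
    {"dp":[0,0,0],"angular":[0,0,0],"fingers":-1},
    {"dp":[0,0,0],"angular":[0,0,0],"fingers":-1},
  ],
)

```text
time: 8.35
ee_pos: [0.5784, 0.1621, 0.2471]
eef_rot: [-2.435, -1.985, -0.0]
ft_force: [-1.2, 0.1, -3.5]
gripper_width: 0.0331
gripper_force: 60.9
```

>>> move_arm(
  series=[
    {"dp":[0,0,0],"angular":[0,0,0],"fingers":-1},
    {"dp":[0,0,0],"angular":[0,0,0],"fingers":-1},
    {"dp":[0,0,0],"angular":[0,0,0],"fingers":-1},
    {"dp":[0,0,0],"angular":[0,0,0],"fingers":-1},
    {"dp":[0,0,0],"angular":[0,0,0],"fingers":-1},
    {"dp":[0,0,0],"angular":[0,0,0],"fingers":-1},
    {"dp":[0,0,0],"angular":[0,0,0],"fingers":-1},
    {"dp":[0,0,0],"angular":[0,0,0],"fingers":-1},
  ],
)

```text
time: 9.35
ee_pos: [0.5784, 0.1621, 0.2471]
eef_rot: [-2.435, -1.985, -0.0]
ft_force: [0.6, 0.5, -2.7]
gripper_width: 0.0329
gripper_force: 60.9
```

```bash
python3 -c "
from h import *
e=plan([.4866,.3027,.2405],156,20)
e=plan([.4866,.3027,.185],156,4,start=e)"
```

```text
[0.15, -0.15, 0.01] [0.0, -0.0, -0.78]
[0.16, -0.14, 0.01] [0.0, -0.0, -0.78]
[0.16, -0.12, 0.0] [0.0, -0.0, -0.78]
[0.18, -0.12, 0.01] [0.0, -0.0, -0.78]
[0.18, -0.1, 0.01] [0.0, -0.0, -0.78]
[0.19, -0.09, 0.01] [0.0, -0.0, -0.78]
[0.2, -0.07, 0.01] [0.0, -0.0, -0.78]
[0.2, -0.07, 0.01] [0.0, -0.0, -0.78]
[0.2, -0.05, 0.0] [0.0, -0.0, -0.78]
[0.21, -0.03, 0.01] [0.0, -0.0, -0.78]
[0.21, -0.02, 0.01] [0.0, -0.0, -0.78]
[0.21, -0.01, 0.01] [0.0, -0.0, -0.78]
[0.21, 0.01, 0.01] [0.0, -0.0, -0.78]
[0.21, 0.02, 0.01] [0.0, -0.0, -0.78]
[0.2, 0.03, 0.0] [0.0, -0.0, -0.78]
[0.21, 0.05, 0.01] [0.0, -0.0, -0.78]
[0.2, 0.07, 0.01] [0.0, -0.0, -0.78]
[0.19, 0.08, 0.01] [0.0, -0.0, -0.78]
[0.19, 0.09, 0.01] [0.0, -0.0, -0.78]
[0.19, 0.1, 0.01] [0.0, -0.0, -0.78]
end [0.4865 0.3028 0.2403]
[-0.0, -0.0, 0.35] [0.0, 0.0, 0.02]
[-0.0, -0.0, 0.34] [0.0, 0.0, 0.02]
[-0.0, -0.0, 0.35] [0.0, 0.0, 0.02]
[-0.0, -0.0, 0.34] [0.0, 0.0, 0.02]
end [0.4865 0.3028 0.1851]
```

```bash
python3 -c "
from h import *
from workcell import cams
s=cams.snapshot('top')
u=np.array([-.2,-.98]);v=np.array([.98,-.2])
h=rect(s,lambda H,S,V,im:(H>14)&(H<34)&(S>130)&(V>70),(236,188,258,217),.111)
l=rect(s,lambda H,S,V,im:cv2.morphologyEx((S<90).astype(np.uint8),cv2.MORPH_OPEN,np.ones((5,5))),(264,199,281,220),.0245)
D=l[5:]-h[5:];print(h,l,'along',D@u,'cross',D@v)"
```

```text
[563.1  86.   61.6  50.8 -12.9 562.6  85.6] [545.9   0.   60.4  37.5 -11.5 545.8   0. ] along 87.248 cross 0.6559999999999349
```

The aim now agrees within 1 mm, and the hold lasted almost 2 s. I take the scanner back to the mat.

>>> move_arm(
  series=[
    {"dp":[0.15,-0.15,0.01],"angular":[0,0,-0.78],"fingers":-1},
    {"dp":[0.16,-0.14,0.01],"angular":[0,0,-0.78],"fingers":-1},
    {"dp":[0.16,-0.12,0.0],"angular":[0,0,-0.78],"fingers":-1},
    {"dp":[0.18,-0.12,0.01],"angular":[0,0,-0.78],"fingers":-1},
    {"dp":[0.18,-0.1,0.01],"angular":[0,0,-0.78],"fingers":-1},
    {"dp":[0.19,-0.09,0.01],"angular":[0,0,-0.78],"fingers":-1},
    {"dp":[0.2,-0.07,0.01],"angular":[0,0,-0.78],"fingers":-1},
    {"dp":[0.2,-0.07,0.01],"angular":[0,0,-0.78],"fingers":-1},
  ],
)

```text
time: 10.4
ee_pos: [0.5414, 0.2186, 0.2443]
eef_rot: [1.808, 2.569, 0.0]
ft_force: [0.1, -0.3, -3.2]
gripper_width: 0.0331
gripper_force: 61.0
```

>>> move_arm(
  series=[
    {"dp":[0.2,-0.05,0.0],"angular":[0,0,-0.78],"fingers":-1},
    {"dp":[0.21,-0.03,0.01],"angular":[0,0,-0.78],"fingers":-1},
    {"dp":[0.21,-0.02,0.01],"angular":[0,0,-0.78],"fingers":-1},
    {"dp":[0.21,-0.01,0.01],"angular":[0,0,-0.78],"fingers":-1},
    {"dp":[0.21,0.01,0.01],"angular":[0,0,-0.78],"fingers":-1},
    {"dp":[0.21,0.02,0.01],"angular":[0,0,-0.78],"fingers":-1},
    {"dp":[0.2,0.03,0.0],"angular":[0,0,-0.78],"fingers":-1},
    {"dp":[0.21,0.05,0.01],"angular":[0,0,-0.78],"fingers":-1},
  ],
)

```text
time: 11.4
ee_pos: [0.5046, 0.2747, 0.242]
eef_rot: [1.051, 2.96, 0.0]
ft_force: [-1.0, 0.5, -2.8]
gripper_width: 0.0326
gripper_force: 61.0
```

>>> move_arm(
  series=[
    {"dp":[0.2,0.07,0.01],"angular":[0,0,-0.78],"fingers":-1},
    {"dp":[0.19,0.08,0.01],"angular":[0,0,-0.78],"fingers":-1},
    {"dp":[0.19,0.09,0.01],"angular":[0,0,-0.78],"fingers":-1},
    {"dp":[0.19,0.1,0.01],"angular":[0,0,-0.78],"fingers":-1},
    {"dp":[0,0,0.35],"angular":[0,0,0.02],"fingers":-1},
    {"dp":[0,0,0.34],"angular":[0,0,0.02],"fingers":-1},
    {"dp":[0,0,0.35],"angular":[0,0,0.02],"fingers":-1},
    {"dp":[0,0,0.2],"angular":[0,0,0.02],"fingers":-1},
  ],
)

```text
time: 12.4
ee_pos: [0.4861, 0.3024, 0.189]
eef_rot: [-0.655, -3.071, 0.001]
ft_force: [-0.2, -0.0, -2.3]
gripper_width: 0.0329
gripper_force: 61.0
```

>>> move_arm(
  series=[
    {"dp":[0,0,0.04],"fingers":-1,"angular":[0,0,0]},
    {"dp":[0,0,0.03],"fingers":-1,"angular":[0,0,0]},
    {"dp":[0,0,0.03],"fingers":-1,"angular":[0,0,0]},
    {"dp":[0,0,0.03],"fingers":-1,"angular":[0,0,0]},
    {"dp":[0,0,0.02],"fingers":-1,"angular":[0,0,0]},
    {"dp":[0,0,0],"fingers":-1,"angular":[0,0,0]},
    {"dp":[0,0,0],"fingers":-1,"angular":[0,0,0]},
    {"dp":[0,0,0],"fingers":-1,"angular":[0,0,0]},
  ],
)

```text
time: 13.4
ee_pos: [0.4865, 0.3028, 0.1848]
eef_rot: [0.654, 3.073, 0.0]
ft_force: [-0.2, -0.2, -2.2]
gripper_width: 0.0331
gripper_force: 61.0
```

>>> move_arm(
  series=[
    {"dp":[0,0,0.02],"fingers":-1,"angular":[0,0,0]},
    {"dp":[0,0,0.01],"fingers":-1,"angular":[0,0,0]},
    {"dp":[0,0,0.01],"fingers":-1,"angular":[0,0,0]},
    {"dp":[0,0,0],"fingers":-1,"angular":[0,0,0]},
    {"dp":[0,0,0],"fingers":-1,"angular":[0,0,0]},
    {"dp":[0,0,0],"fingers":-1,"angular":[0,0,0]},
    {"dp":[0,0,0],"fingers":-1,"angular":[0,0,0]},
    {"dp":[0,0,0],"fingers":-1,"angular":[0,0,0]},
  ],
)

```text
time: 14.4
ee_pos: [0.4865, 0.3028, 0.1832]
eef_rot: [0.654, 3.073, 0.0]
ft_force: [0.1, -0.8, -2.4]
gripper_width: 0.033
gripper_force: 61.0
```

>>> move_arm(
  series=[
    {"dp":[0,0,0.02],"fingers":-1,"angular":[0,0,0]},
    {"dp":[0,0,0.01],"fingers":-1,"angular":[0,0,0]},
    {"dp":[0,0,0.01],"fingers":-1,"angular":[0,0,0]},
    {"dp":[0,0,0],"fingers":-1,"angular":[0,0,0]},
    {"dp":[0,0,0],"fingers":-1,"angular":[0,0,0]},
    {"dp":[0,0,0],"fingers":-1,"angular":[0,0,0]},
    {"dp":[0,0,0],"fingers":-1,"angular":[0,0,0]},
    {"dp":[0,0,0],"fingers":-1,"angular":[0,0,0]},
  ],
)

```text
time: 15.4
ee_pos: [0.4865, 0.3029, 0.1825]
eef_rot: [0.654, 3.072, 0.0]
ft_force: [-5.5, -1.7, 7.6]
gripper_width: 0.0329
gripper_force: 62.5
```

>>> move_arm(
  series=[
    {"dp":[0,0,0],"fingers":-0.1,"angular":[0,0,0]},
    {"dp":[0,0,0],"fingers":0.1,"angular":[0,0,0]},
    {"dp":[0,0,0],"fingers":0.5,"angular":[0,0,0]},
    {"dp":[0,0,0],"fingers":1,"angular":[0,0,0]},
    {"dp":[0,0,0],"fingers":1,"angular":[0,0,0]},
    {"dp":[0,0,-0.5],"fingers":1,"angular":[0,0,0]},
    {"dp":[0,0,-0.9],"fingers":1,"angular":[0,0,0]},
    {"dp":[0,0,-0.9],"fingers":1,"angular":[0,0,0]},
  ],
)

```text
time: 16.4
ee_pos: [0.4865, 0.3028, 0.276]
eef_rot: [0.654, 3.072, 0.001]
ft_force: [1.5, 0.1, 0.0]
gripper_width: 0.0855
gripper_force: 0.0
```

```bash
python3 -c "
from h import *
e=plan([.565,-.005,.27],168.4,12)
e=plan([.565,-.005,.174],168.4,4,start=e)"
```

```text
[-0.41, -0.52, 0.01] [0.0, 0.0, -0.21]
[-0.4, -0.53, 0.02] [0.0, 0.0, -0.21]
[-0.39, -0.53, 0.01] [0.0, 0.0, -0.21]
[-0.38, -0.54, 0.01] [0.0, 0.0, -0.21]
[-0.38, -0.55, 0.01] [0.0, 0.0, -0.21]
[-0.36, -0.55, 0.02] [0.0, 0.0, -0.21]
[-0.35, -0.56, 0.01] [0.0, 0.0, -0.21]
[-0.34, -0.57, 0.01] [0.0, 0.0, -0.21]
[-0.33, -0.57, 0.01] [0.0, 0.0, -0.21]
[-0.32, -0.58, 0.02] [0.0, 0.0, -0.21]
[-0.31, -0.59, 0.01] [0.0, 0.0, -0.21]
[-0.3, -0.59, 0.01] [0.0, 0.0, -0.21]
end [ 0.5652 -0.005   0.27  ]
[0.0, -0.0, 0.6] [0.0, 0.0, 0.01]
[0.0, -0.0, 0.6] [0.0, 0.0, 0.01]
[0.01, -0.0, 0.6] [0.0, 0.0, 0.01]
[-0.0, -0.0, 0.6] [0.0, 0.0, 0.01]
end [ 0.5649 -0.0049  0.174 ]
```

>>> move_arm(
  series=[
    {"dp":[-0.41,-0.52,0.01],"angular":[0,0,-0.21],"fingers":1},
    {"dp":[-0.4,-0.53,0.02],"angular":[0,0,-0.21],"fingers":1},
    {"dp":[-0.39,-0.53,0.01],"angular":[0,0,-0.21],"fingers":1},
    {"dp":[-0.38,-0.54,0.01],"angular":[0,0,-0.21],"fingers":1},
    {"dp":[-0.38,-0.55,0.01],"angular":[0,0,-0.21],"fingers":1},
    {"dp":[-0.36,-0.55,0.02],"angular":[0,0,-0.21],"fingers":1},
    {"dp":[-0.35,-0.56,0.01],"angular":[0,0,-0.21],"fingers":1},
    {"dp":[-0.34,-0.57,0.01],"angular":[0,0,-0.21],"fingers":1},
  ],
)

```text
time: 17.4
ee_pos: [0.5393, 0.0968, 0.2712]
eef_rot: [0.426, 3.111, 0.0]
ft_force: [0.6, 0.2, -0.4]
gripper_width: 0.0851
gripper_force: 0.0
```

>>> move_arm(
  series=[
    {"dp":[-0.33,-0.57,0.01],"angular":[0,0,-0.21],"fingers":1},
    {"dp":[-0.32,-0.58,0.02],"angular":[0,0,-0.21],"fingers":1},
    {"dp":[-0.31,-0.59,0.01],"angular":[0,0,-0.21],"fingers":1},
    {"dp":[-0.3,-0.59,0.01],"angular":[0,0,-0.21],"fingers":1},
    {"dp":[0,0,0.3],"angular":[0,0,0],"fingers":1},
    {"dp":[0,0,0.6],"angular":[0,0,0],"fingers":1},
    {"dp":[0,0,0],"angular":[0,0,0],"fingers":1},
    {"dp":[0,0,0],"angular":[0,0,0],"fingers":1},
  ],
)

```text
time: 18.4
ee_pos: [0.5653, -0.0045, 0.2324]
eef_rot: [0.312, 3.126, 0.0]
ft_force: [1.5, -1.3, -1.4]
gripper_width: 0.0854
gripper_force: 0.0
```

```bash
python3 -c "
from h import *
from workcell import cams
import pickle
d={n:cams.snapshot(n) for n in('scene','top')};pickle.dump(d,open('s4.pkl','wb'))
a=cv2.resize(d['scene']['image'][120:270,220:360],None,fx=3,fy=3,interpolation=cv2.INTER_CUBIC)
b=cv2.resize(d['top']['image'][170:270,155:245],None,fx=4,fy=4.5,interpolation=cv2.INTER_CUBIC)
cv2.imwrite('pics/s4.png',np.hstack([a,b]))
e=plan([.565,-.005,.174],168.4,4)
print(rect(d['top'],lambda H,S,V,im:(H>22)&(H<34)&(S>130)&(V>140),(168,212,200,250),.034))"
```

```text
[0.0, -0.0, 0.37] [0.0, 0.0, 0.01]
[0.01, -0.0, 0.36] [0.0, 0.0, 0.01]
[0.0, -0.01, 0.37] [0.0, 0.0, 0.01]
[0.0, 0.0, 0.37] [0.0, 0.0, 0.01]
end [ 0.5652 -0.0051  0.174 ]
[476.1 308.5 109.   32.  -24.  470.8 310.6]
```

View pics/s4.png

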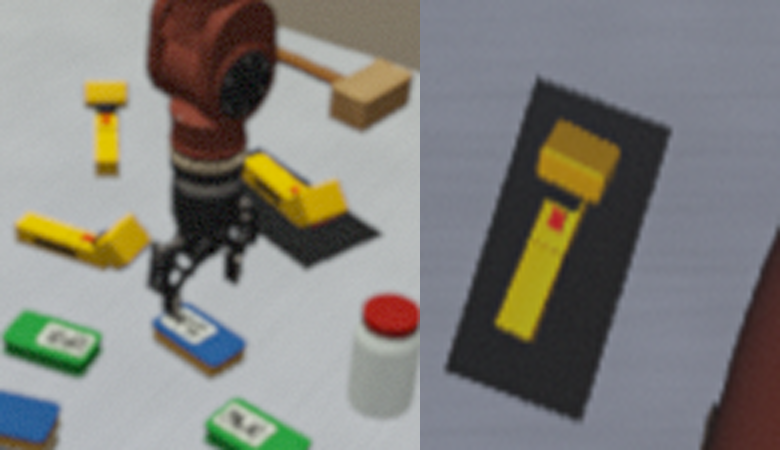

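The scanner lies flat on the mat where it was, and the fingers straddle the tin at crop (200,338). I go down and close.

>>> move_arm(
  series=[
    {"dp":[0,0,0.37],"angular":[0,0,0.01],"fingers":1},
    {"dp":[0.01,0,0.36],"angular":[0,0,0.01],"fingers":1},
    {"dp":[0,-0.01,0.37],"angular":[0,0,0.01],"fingers":1},
    {"dp":[0,0,0.37],"angular":[0,0,0.01],"fingers":1},
    {"dp":[0,0,0],"angular":[0,0,0],"fingers":1},
    {"dp":[0,0,0],"angular":[0,0,0],"fingers":0.6},
    {"dp":[0,0,0],"angular":[0,0,0],"fingers":0.5},
    {"dp":[0,0,0],"angular":[0,0,0],"fingers":0.4},
  ],
  grip_force=45,
)

```text
time: 19.5
ee_pos: [0.5651, -0.0054, 0.1734]
eef_rot: [0.318, 3.124, -0.0]
ft_force: [0.2, 0.9, 2.4]
gripper_width: 0.0599
gripper_force: 6.3
```

>>> move_arm(
  series=[
    {"dp":[0,0,0],"angular":[0,0,0],"fingers":0.2},
    {"dp":[0,0,0],"angular":[0,0,0],"fingers":-0.2},
    {"dp":[0,0,0],"angular":[0,0,0],"fingers":-1},
    {"dp":[0,0,0],"angular":[0,0,0],"fingers":-1},
    {"dp":[0,0,0],"angular":[0,0,0],"fingers":-1},
    {"dp":[0,0,0],"angular":[0,0,0],"fingers":-1},
    {"dp":[0,0,0],"angular":[0,0,0],"fingers":-1},
    {"dp":[0,0,0],"angular":[0,0,0],"fingers":-1},
  ],
)

```text
time: 20.5
ee_pos: [0.5652, -0.0054, 0.1737]
eef_rot: [0.318, 3.124, -0.0]
ft_force: [-1.8, 1.2, 5.7]
gripper_width: 0.0588
gripper_force: 49.9
```

>>> move_arm(
  series=[
    {"dp":[0,0,-0.2],"angular":[0,0,0],"fingers":-1},
    {"dp":[0,0,-0.4],"angular":[0,0,0],"fingers":-1},
    {"dp":[0,0,-0.6],"angular":[0,0,0],"fingers":-1},
    {"dp":[0,0,-0.6],"angular":[0,0,0],"fingers":-1},
    {"dp":[0,0,-0.4],"angular":[0,0,0],"fingers":-1},
    {"dp":[0,0,-0.1],"angular":[0,0,0],"fingers":-1},
    {"dp":[0,0,0],"angular":[0,0,0],"fingers":-1},
    {"dp":[0,0,0],"angular":[0,0,0],"fingers":-1},
  ],
)

```text
time: 21.5
ee_pos: [0.5644, -0.0053, 0.2637]
eef_rot: [-0.318, -3.124, -0.0]
ft_force: [0.3, -0.1, -1.1]
gripper_width: 0.059
gripper_force: 48.9
```

```bash
python3 -c "
from h import *
e=plan([.4905,-.2505,.257],198.1,14)"
```

```text
[0.04, -0.46, 0.01] [0.0, -0.0, -0.42]
[0.06, -0.45, 0.01] [0.0, -0.0, -0.42]
[0.07, -0.45, 0.02] [0.0, -0.0, -0.42]
[0.09, -0.45, 0.01] [0.0, -0.0, -0.42]
[0.11, -0.44, 0.01] [0.0, -0.0, -0.42]
[0.12, -0.44, 0.01] [0.0, -0.0, -0.42]
[0.14, -0.44, 0.01] [0.0, -0.0, -0.42]
[0.16, -0.43, 0.02] [0.0, -0.0, -0.42]
[0.17, -0.42, 0.01] [0.0, -0.0, -0.42]
[0.19, -0.42, 0.01] [0.0, -0.0, -0.42]
[0.2, -0.41, 0.01] [0.0, -0.0, -0.42]
[0.21, -0.41, 0.01] [0.0, -0.0, -0.42]
[0.23, -0.39, 0.01] [0.0, -0.0, -0.42]
[0.25, -0.39, 0.02] [0.0, -0.0, -0.42]
end [ 0.4905 -0.2507  0.2569]
```

>>> move_arm(
  series=[
    {"dp":[0.04,-0.46,0.01],"angular":[0,0,-0.42],"fingers":-1},
    {"dp":[0.06,-0.45,0.01],"angular":[0,0,-0.42],"fingers":-1},
    {"dp":[0.07,-0.45,0.02],"angular":[0,0,-0.42],"fingers":-1},
    {"dp":[0.09,-0.45,0.01],"angular":[0,0,-0.42],"fingers":-1},
    {"dp":[0.11,-0.44,0.01],"angular":[0,0,-0.42],"fingers":-1},
    {"dp":[0.12,-0.44,0.01],"angular":[0,0,-0.42],"fingers":-1},
    {"dp":[0.14,-0.44,0.01],"angular":[0,0,-0.42],"fingers":-1},
    {"dp":[0.16,-0.43,0.02],"angular":[0,0,-0.42],"fingers":-1},
  ],
)

```text
time: 22.5
ee_pos: [0.522, -0.1459, 0.2598]
eef_rot: [0.144, -3.137, -0.001]
ft_force: [0.0, -0.4, -1.1]
gripper_width: 0.0592
gripper_force: 48.9
```

>>> move_arm(
  series=[
    {"dp":[0.17,-0.42,0.01],"angular":[0,0,-0.42],"fingers":-1},
    {"dp":[0.19,-0.42,0.01],"angular":[0,0,-0.42],"fingers":-1},
    {"dp":[0.2,-0.41,0.01],"angular":[0,0,-0.42],"fingers":-1},
    {"dp":[0.21,-0.41,0.01],"angular":[0,0,-0.42],"fingers":-1},
    {"dp":[0.23,-0.39,0.01],"angular":[0,0,-0.42],"fingers":-1},
    {"dp":[0.25,-0.39,0.02],"angular":[0,0,-0.42],"fingers":-1},
    {"dp":[0,0,0],"angular":[0,0,0],"fingers":-1},
    {"dp":[0,0,0],"angular":[0,0,0],"fingers":-1},
  ],
)

```text
time: 23.5
ee_pos: [0.4908, -0.2503, 0.2574]
eef_rot: [0.484, -3.104, -0.002]
ft_force: [0.3, 0.6, -1.4]
gripper_width: 0.0593
gripper_force: 49.0
```

```bash
python3 -c "
from h import *
from workcell import cams
import pickle
d={n:cams.snapshot(n) for n in('scene','top')};pickle.dump(d,open('s5.pkl','wb'))
a=cv2.resize(d['scene']['image'][170:300,160:280],None,fx=3.6,fy=3.6,interpolation=cv2.INTER_CUBIC)
b=cv2.resize(d['top']['image'][180:270,300:380],None,fx=4.5,fy=5.2,interpolation=cv2.INTER_CUBIC)
cv2.imwrite('pics/s5.png',np.hstack([a,b]))
e=plan([.4905,-.2505,.226],198.1,4)"
```

```text
[0.0, -0.0, 0.2] [0.0, -0.0, -0.02]
[0.01, -0.0, 0.2] [0.0, -0.0, -0.02]
[0.0, -0.0, 0.19] [0.0, -0.0, -0.02]
[0.0, -0.01, 0.2] [0.0, -0.0, -0.02]
end [ 0.4907 -0.2506  0.226 ]
```

View pics/s5.png

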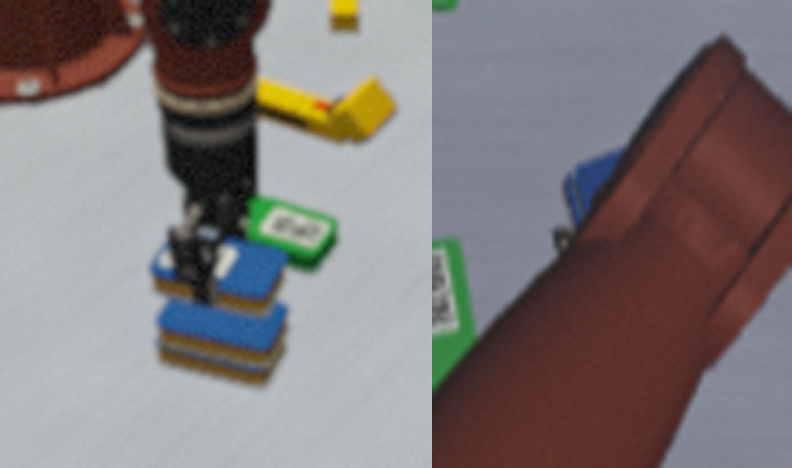

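```bash
python3 -c "
from h import *
import pickle
s=pickle.load(open('s5.pkl','rb'))['scene'];f=8;x0,y0,x1,y1=195,225,250,275
im=cv2.resize(s['image'][y0:y1,x0:x1],None,fx=f,fy=f,interpolation=cv2.INTER_CUBIC)
H,S,V=cv2.split(cv2.cvtColor(im,cv2.COLOR_BGR2HSV));m=((H>105)&(H<128)&(S>110)&(V>60))
bl=sorted(blobs(m,800),key=lambda b:-b[0][4])[:2];bl.sort(key=lambda b:b[1][1])
a=np.radians(18.1);A=np.array([[np.cos(a),np.sin(a)],[-np.sin(a),np.cos(a)]])
for (st,c,p),z in zip(bl,(.1077,.048)):
    P=ray(s,(p+.5)/f-.5+[x0,y0],z)[:,:2]*1000
    q=(P-[490.5,-250.5])@A.T
    hi=lambda k,o,lo,h:np.round([np.polyfit(*zip(*[(t,(q[(abs(q[:,o]-t)<1.5)][:,k]).max()*1.) for t in range(lo,h,4)]),1)],2)
    lw=lambda k,o,lo,h:np.round([np.polyfit(*zip(*[(t,(q[(abs(q[:,o]-t)<1.5)][:,k]).min()*1.) for t in range(lo,h,4)]),1)],2)
    print(st,'xrange',np.percentile(q[:,0],[.2,99.8]).round(1),'yrange',np.percentile(q[:,1],[.2,99.8]).round(1))
    for nm,fn,k,o,r in(('+x',hi,0,1,(-15,20)),('-x',lw,0,1,(-15,20)),('-y',lw,1,0,(5,40)),('+y',hi,1,0,(-30,30))):
        try:print(nm,fn(k,o,*r))
        except Exception as e:print(nm,'-')
"
```

```text
[ 204   84  144  137 8961] xrange [-4.7 53.4] yrange [-32.2  33.6]
+x [[-0.08 52.91]]
-x [[-0.05 14.26]]
-y [[-1.02 -3.95]]
+y -
[   74   228   282   110 13045] xrange [-48.2  53.1] yrange [-31.1  24.6]
+x [[-0.06 52.86]]
-x [[  2.78 -28.46]]
-y [[ 1.000e-02 -3.135e+01]]
+y [[-0.09  4.22]]
```

The held tin is level above the pile with its barcode up, and the lid edges match the pile's within about 1 mm. I lower it.

>>> move_arm(
  series=[
    {"dp":[0,0,0.2],"angular":[0,0,-0.02],"fingers":-1},
    {"dp":[0.01,0,0.2],"angular":[0,0,-0.02],"fingers":-1},
    {"dp":[0,0,0.19],"angular":[0,0,-0.02],"fingers":-1},
    {"dp":[0,0,0.16],"angular":[0,0,-0.02],"fingers":-1},
    {"dp":[0,0,0.06],"angular":[0,0,0],"fingers":-1},
    {"dp":[0,0,0.03],"angular":[0,0,0],"fingers":-1},
    {"dp":[0,0,0],"angular":[0,0,0],"fingers":-1},
    {"dp":[0,0,0],"angular":[0,0,0],"fingers":-1},
  ],
)

```text
time: 24.6
ee_pos: [0.4906, -0.251, 0.2246]
eef_rot: [-0.496, 3.102, -0.0]
ft_force: [-0.2, -0.2, -2.0]
gripper_width: 0.0593
gripper_force: 49.0
```

>>> move_arm(
  series=[
    {"dp":[0,0,0.02],"angular":[0,0,0],"fingers":-1},
    {"dp":[0,0,0.02],"angular":[0,0,0],"fingers":-1},
    {"dp":[0,0,0.01],"angular":[0,0,0],"fingers":-1},
    {"dp":[0,0,0.01],"angular":[0,0,0],"fingers":-1},
    {"dp":[0,0,0],"angular":[0,0,0],"fingers":-1},
    {"dp":[0,0,0],"angular":[0,0,0],"fingers":-1},
    {"dp":[0,0,0],"angular":[0,0,0],"fingers":-1},
    {"dp":[0,0,0],"angular":[0,0,0],"fingers":-1},
  ],
)

```text
time: 25.6
ee_pos: [0.4905, -0.2509, 0.2219]
eef_rot: [-0.496, 3.102, 0.0]
ft_force: [0.1, 0.3, -2.2]
gripper_width: 0.0589
gripper_force: 49.0
```

>>> move_arm(
  series=[
    {"dp":[0,0,0.01],"angular":[0,0,0],"fingers":-1},
    {"dp":[0,0,0.01],"angular":[0,0,0],"fingers":-1},
    {"dp":[0,0,0],"angular":[0,0,0],"fingers":-1},
    {"dp":[0,0,0],"angular":[0,0,0],"fingers":-1},
    {"dp":[0,0,0],"angular":[0,0,0],"fingers":-1},
    {"dp":[0,0,0],"angular":[0,0,0],"fingers":-1},
    {"dp":[0,0,0],"angular":[0,0,0],"fingers":-1},
    {"dp":[0,0,0],"angular":[0,0,0],"fingers":-1},
  ],
)

```text
time: 26.6
ee_pos: [0.4906, -0.2509, 0.2217]
eef_rot: [-0.496, 3.102, -0.0]
ft_force: [-2.3, 2.3, 4.9]
gripper_width: 0.0592
gripper_force: 49.8
```

Contact. I open gently and retreat.

>>> move_arm(
  series=[
    {"dp":[0,0,0],"angular":[0,0,0],"fingers":0.45},
    {"dp":[0,0,0],"angular":[0,0,0],"fingers":0.55},
    {"dp":[0,0,0],"angular":[0,0,0],"fingers":0.7},
    {"dp":[0,0,0],"angular":[0,0,0],"fingers":1},
    {"dp":[0,0,0],"angular":[0,0,0],"fingers":1},
    {"dp":[0,0,0],"angular":[0,0,0],"fingers":1},
    {"dp":[0,0,-0.4],"angular":[0,0,0],"fingers":1},
    {"dp":[0,0,-0.8],"angular":[0,0,0],"fingers":1},
  ],
)

```text
time: 27.6
ee_pos: [0.4901, -0.2506, 0.2694]
eef_rot: [0.496, -3.101, -0.002]
ft_force: [0.2, 0.9, 0.1]
gripper_width: 0.0854
gripper_force: 0.0
```

```bash
python3 -c "
from h import *
e=plan([.46,-.02,.36],198.1,10)"
```

```text
[-0.11, 0.57, -0.23] [0.0, -0.0, 0.0]
[-0.11, 0.57, -0.22] [0.0, -0.0, 0.0]
[-0.1, 0.57, -0.23] [0.0, -0.0, 0.0]
[-0.11, 0.58, -0.22] [0.0, -0.0, 0.0]
[-0.11, 0.57, -0.23] [0.0, -0.0, 0.0]
[-0.11, 0.57, -0.22] [0.0, -0.0, 0.0]
[-0.11, 0.57, -0.23] [0.0, -0.0, 0.0]
[-0.1, 0.57, -0.22] [0.0, -0.0, 0.0]
[-0.11, 0.57, -0.23] [0.0, -0.0, 0.0]
[-0.11, 0.58, -0.23] [0.0, -0.0, 0.0]
end [ 0.4599 -0.0198  0.3602]
```

>>> move_arm(
  series=[
    {"dp":[0,0,-0.9],"angular":[0,0,0],"fingers":1},
    {"dp":[-0.11,0.57,-0.5],"angular":[0,0,0],"fingers":1},
    {"dp":[-0.11,0.6,-0.4],"angular":[0,0,0],"fingers":1},
    {"dp":[-0.11,0.6,-0.2],"angular":[0,0,0],"fingers":1},
    {"dp":[-0.11,0.6,0],"angular":[0,0,0],"fingers":1},
    {"dp":[-0.11,0.6,0],"angular":[0,0,0],"fingers":1},
    {"dp":[-0.11,0.6,0],"angular":[0,0,0],"fingers":1},
    {"dp":[-0.11,0.6,0],"angular":[0,0,0],"fingers":1},
  ],
)

```text
time: 28.6
ee_pos: [0.4674, -0.0816, 0.3491]
eef_rot: [-0.496, 3.102, 0.0]
ft_force: [-0.5, 0.2, 0.3]
gripper_width: 0.0856
gripper_force: 0.0
```

>>> move_arm(
  series=[
    {"dp":[0,0.6,0],"angular":[0,0,0],"fingers":1},
    {"dp":[0,0.5,0],"angular":[0,0,0],"fingers":1},
    {"dp":[0,0,0],"angular":[0,0,0],"fingers":1},
    {"dp":[0,0,0],"angular":[0,0,0],"fingers":1},
    {"dp":[0,0,0],"angular":[0,0,0],"fingers":1},
    {"dp":[0,0,0],"angular":[0,0,0],"fingers":1},
    {"dp":[0,0,0],"angular":[0,0,0],"fingers":1},
    {"dp":[0,0,0],"angular":[0,0,0],"fingers":1},
  ],
)

```text
time: 29.6
ee_pos: [0.454, -0.0411, 0.3491]
eef_rot: [0.496, -3.102, -0.0]
ft_force: [0.1, -0.7, 0.5]
gripper_width: 0.0853
gripper_force: 0.0
```

```bash
python3 -c "
from h import *
from workcell import cams
s=cams.snapshot('top');t=cams.snapshot('scene')
bw=lambda H,S,V,im:cv2.morphologyEx(((H>105)&(H<128)&(S>110)).astype(np.uint8),cv2.MORPH_CLOSE,np.ones((61,61)))
print(rect(s,bw,(318,196,364,252),.072),rect(t,bw,(190,225,250,262),.072))
a=cv2.resize(t['image'][180:300,160:260],None,fx=3.8,fy=3.8,interpolation=cv2.INTER_CUBIC)
b=cv2.resize(s['image'][180:270,300:380],None,fx=4.5,fy=456/90,interpolation=cv2.INTER_CUBIC)
cv2.imwrite('pics/s6.png',np.hstack([a,b]))"
```

```text
[ 488.  -249.8  104.4   59.5   18.2  488.2 -249.8] [ 497.3 -260.2  106.7   67.6   35.7  514.3 -255.4]
```

View pics/s6.png

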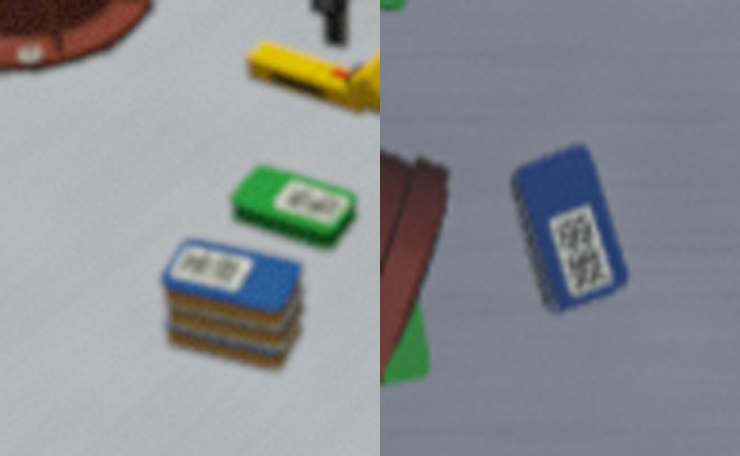

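The tin sits squarely on the pile with its barcode up, at (488, −250) mm and 18.2°. The pile measured (487.7, −248.6) mm and 17.8° at the start.

```bash
python3 -c "
from workcell import r
print(r.hand_in())"
```

```text
the job is handed in; nothing more can be done
None
```

I scanned the tin's barcode, laid the scanner back flat on the mat, set the tin barcode up on the pile within about 1 mm of square, and handed the job in at about 30 s; nothing on the robot reports a read, so the scan is confirmed only by the measured aim and the nearly 2 s hold.

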